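Pass the vial rack through the gated chute

TASK

Swing the spring-loaded gate of the chute open by its lever and, while one fingertip keeps holding it open, push the vial rack along the chute past the gate with the other finger, until the rack stands home against the end stop; then let the gate swing shut behind it. Do not shove the gate open with the rack, do not lift or tip the rack, and leave the things standing around alone.

Things in the scene. Friction and masses are not known exactly. Their poses are not given: they have to be found in the camera images.
- chute: Fixed aluminium channel on the worktop, open on top and at its near end. x: along it in the direction of travel, y: left, z up. Origin: centre line, worktop height, beside the gate's pivot. Floor 5 mm thick; walls 5 mm thick, 22 mm high over the worktop, inner faces at y = +26 and -26 mm. It runs from x = -105 mm (open) to the end stop's inner face at x = +140 mm; the stop is 22 mm high.
- gate_pivot (a point): Upright hinge axis of the gate, outside the chute's left wall, at x 0, y +37 mm in the chute's frame; the point is at mid height of the gate bar, 36 mm over the worktop. Axes as the chute's. The gate: one straight steel bar 10 mm thick, 26 to 46 mm over the worktop (above the walls): lever 140 mm to one side of the pivot, blade 63 mm to the other. Lug and pin below stay within y = 42 mm.
- gate (a joint): Gate angle, rad: 0 shut, 1.05 bar parallel to the chute (fully clear), 1.2 limit. Shut, the blade slants across the chute, from the pivot 60 degrees right of the travel; the lever points out left and back. Opening is counter-clockwise from above: the lever comes back and in, to lie outside the left wall, outer face at y = 42 mm. A spring (0.05 Nm shut, 0.11 open) shuts it when let go; no latch.
- lever_end (a point): End of the gate's lever, on the bar's middle line, 140 mm from the pivot, 36 mm over the worktop; moves with the gate. Its axes turn with the gate and are the chute's when the gate is shut.
- rack: Low white rack with twelve small capped vials fixed in it, 64 mm long (x) by 46 mm wide (y), flat end walls 34 mm high, 0.18 kg. Origin: centre of its underside, which rests on the chute's floor 5 mm over the worktop. Axes as the chute's. It stands loose in the chute before the gate, its rear 74 to 88 mm before the pivot.
- crucible: Bystander: white lidded crucible 45 x 45 x 46 mm, origin under its centre, right of the chute.
- ball_lid: Bystander: flat round lid with a black ball knob, 54 x 54 x 27 mm, origin under its centre, right of the chute's near end.
- dropper: Bystander: dropper bottle 35 x 36 x 104 mm, origin under its centre, right of the chute's far end.
- petri: Bystander: covered petri dish 80 x 80 x 17 mm, origin under its centre, right of the chute, beyond the crucible.

How it is judged:
On the way, in this order (a step that is already met when the one before it is completed fails the run):
1. the gate is held open by a finger while the rack still stands before it (value of joint gate above 0.85 rad and contact force between the fingers and gate above 0.15 N and x of rack in the frame of chute below -0.028 m), for 0.1 s.
2. a finger still holds the gate open as the rack's nose goes past it (value of joint gate above 0.8 rad and contact force between the fingers and gate above 0.15 N and x of rack in the frame of chute between -0.012 and 0.06 m), for 0.05 s.
At the end, for the whole second after the job is handed in: The rack stands flat on the chute's floor, at rest, its front within 7 mm of the end stop, and the gate is shut behind it (within 0.12 rad) (x of rack in the frame of chute above 0.101 m and z of rack in the frame of chute below 0.009 m and angle between rack's own z axis and vertical below 0.1 rad and linear speed of rack below 0.01 m/s and value of joint gate below 0.12 rad); the robot touches nothing.
It fails at once if the rack went into the gate while it was not held open (x of rack in the frame of chute between -0.02 and 0.02 m and value of joint gate below 0.7 rad).
It fails at once if the rack was lifted or tipped (z of rack in the frame of chute above 0.017 m or angle between rack's own z axis and vertical above 0.25 rad).
It fails at once if a bystander was moved more than 25 mm (distance of any of crucible, ball_lid, dropper, petri from where it was at the start of the episode above 0.025 m).
It also fails if it takes over 46 s, if anything falls off the work surface, if the arm or the gripper's body presses on something with over 40 N, if the wrist force passes 120 N, or if a joint passes its speed limit or range.

ROBOT

A 6-joint arm with a two-finger parallel gripper is mounted at the origin on a cart in front of the work surface, level with it; the furniture and walls round the work are solid. World frame = base frame: x ahead of the robot, y to its left, z up, the work surface at z = 0. Lengths are in m, angles in rad, forces in N, time in s.
With the tool pointing down it reaches from about 0.35 to 0.725 m from the base axis. Payload 4.3 kg.
Tool frame: the origin (TCP) lies on the centre line of the jaws, within the pads' length; the fingertips stand ctrl.tcp_to_tips ahead of it and the grasp point (between the pads) lies 6 mm ahead of it (ctrl.tcp_to_tips is the distance from the TCP to the fingertips, in m); z points along the fingers, y is the line along which they close (so a half turn about z gives the same grasp; the last joint's range is limited). The gripper opens to 85 mm and grips with 20 to 120 N. Pads are 22 mm wide; open, the fingers measure 114 mm over their backs; the gripper's body (76 mm by 85 mm) begins 54 mm behind the grasp point. The pads swing forward as they close: fully open they stand 13 mm farther back than shut.
Start: joints at [-1.23, 0.377, 0.081, 1.274, 0, 1.46], TCP at [0.251, -0.518, 0.256] pointing down, gripper open.
Joint ranges: [-2.72, 2.72], [-0.84, 1.66], [-1.02, 1.22], [-1.77, 2.12], [-1.37, 1.28], [-3.14, 3.14]. Speed limits (rad/s): [2.57, 2.57, 3.14, 3.14, 3.14, 3.14].

INTERFACE

Orientations are given as a rotation vector (axis times angle).
In Python, from cell import ctrl, cams gives the robot as it stands.
- The arm moves only by the tool advance, called after "Call:" by a JSON object that holds its "name" and its "arguments". Schema: {"type":"object","properties":{"ticks":{"type":"object","properties":{"sx":{"type":"array","items":{"type":"number"},"minItems":1,"maxItems":12},"sy":{"type":"array","items":{"type":"number"},"minItems":1,"maxItems":12},"sz":{"type":"array","items":{"type":"number"},"minItems":1,"maxItems":12},"twist":{"type":"array","items":{"type":"number"},"minItems":1,"maxItems":12},"aperture":{"type":"array","items":{"type":"number"},"minItems":1,"maxItems":12}},"additionalProperties":false,"required":["sx","sy","sz","twist","aperture"]},"force":{"type":"number"},"only":{"type":"string"},"quiet":{"type":"boolean"},"lines":{"type":"string"}},"required":["ticks"],"additionalProperties":false}. ticks is an object with one list for each field, all of the same length, 1 to 12, a row being the entries at one place: sx, sy, sz (the shift in shares of 750 mm (1.0 is 750 mm)), twist (a turn about the tool's z in shares of 4 rad (1.0 is 4 rad)), aperture (the opening from 0.0 (shut) to 1.0 (fully open)); each row is the pose to reach, as a shift and turn from the pose commanded when the call began, along the tool's axes at that moment; what a row does not reach only later rows make up. A row lasts 1/12 s, in which the tool goes at most 0.0417 m and 0.125 rad, less where a joint would pass 70% of its speed; a pose out of reach is approached as far as the arm can. The fingers move at their own pace and stop on an object; force is the grip in N (left out, the last holds). Time passes only in rows, so rows that do not move let the fingers close. The tool returns the time, the measured TCP pose, the force, the opening and the grip force at its end. only (a regular expression) keeps the lines of the reply that match it, lines (a string "A,B") keeps lines A to B, and quiet returns only ok. No shift or turn number may pass 1 either way. Input that does not fit is refused with a message, and nothing moves.
- ctrl.get_state(): the state, without advancing time (a new reading comes with each control period).
- cams.read_camera(name): name is "scene" or "top" or "wrist"; returns a dict with "frame" (384x512x3 uint8, red, green, blue), "vertical_fov" (degrees; the focal length in pixels is half the picture's height over the tangent of half this angle, whatever the lens; pixels are square), "cx", "cy" (the principal point, pixels), "extrinsics" (4x4, takes a point from world to camera coordinates). Camera axes: x right, y up, looking along -z (the intrinsics and any distortion apply to the point x, -y, -z); pixel columns grow to the right and rows downward; lengths in m; the calibration is good to about 2 mm. The wrist camera is an equidistant fisheye: a pixel r from the principal point sees the ray r / f radians off the axis. A picture is of the moment at which its call begins. There is no depth.
- ctrl.finish_job(): hands the job in; it is judged then, once.
The state is a dict: "time": time; "qpos": joint angles; "qd": joint speeds; "effort": joint torques, N m; "tool_pos": TCP position; "ee_rot": TCP orientation; "wrist_force": force on the tool from outside, world axes, zero at the start; "torque": the same for the moment, N m; "opening": opening from 0.0 (shut) to 1.0 (fully open); "gripper_force": force on a finger pad.
Only numpy, scipy, OpenCV 4.12 (cv2) and the standard library are available. Lean on these libraries where they do the work, as an engineer would, in place of code of your own. Each camera call takes 0.05 s, during which the arm holds its last target. There are 200 camera calls.

## Working session

There is one attempt and no reset: what is moved stays moved. The work goes in short steps, Python scripts to look and compute and a tool call to move; the robot and the scene stay as the last step left them, time stands still between calls to the robot, and variables do not carry over. Pictures are saved under pics/ and viewed, at most 10 in all, crops included, and the job is handed in when it is done.

```bash
ls; mkdir -p pics
```

Run:
```python
from cell import ctrl,cams
import cv2,numpy as np
s=ctrl.get_state();print(s,ctrl.tcp_to_tips)
fs=[]
for n in("top","scene"):
    d=cams.read_camera(n);print(n,d["vertical_fov"],d["cx"],d["cy"],np.round(d["extrinsics"],3).tolist())
    cv2.imwrite(f"pics/{n}0.png",d["frame"][:,:,::-1])
    np.savez(f"{n}0.npz",f=d["frame"],fov=d["vertical_fov"],c=[d["cx"],d["cy"]],E=d["extrinsics"])
```

```text
pics
{'time': 0.0, 'qpos': array([-1.23029635e+00,  3.78086337e-01,  7.96476205e-02,  1.27437082e+00,
        3.18720354e-05,  1.46051337e+00]), 'qd': array([-1.70324466e-03,  7.51878635e-04, -1.52318278e-03,  3.54950879e-04,
       -1.03997311e-03,  8.85710844e-06]), 'effort': array([-1.52681310e-03, -4.63605809e+01,  2.69876683e+01,  2.09874019e-02,
       -3.90353416e-04, -9.05720981e-06]), 'tool_pos': array([ 0.25033723, -0.51699766,  0.25535592]), 'ee_rot': array([-3.06017852e+00, -7.01660266e-01,  3.13275719e-04]), 'wrist_force': array([0.22760717, 0.31386685, 0.16884161]), 'torque': array([-0.01334802, -0.00235961,  0.00053459]), 'gripper_force': 0.0, 'opening': 0.9984251858882361} 0.025
top 53.08256232285623 256.63183519621487 194.57001949252623 [[0.009, -1.0, 0.024, -0.342], [0.988, 0.013, 0.156, -0.46], [-0.156, 0.022, 0.988, -0.84], [0.0, 0.0, 0.0, 1.0]]
scene 48.84002351680972 250.1046077533087 185.97037407830936 [[0.403, -0.915, 0.014, -0.488], [0.595, 0.273, 0.756, -0.22], [-0.696, -0.296, 0.654, -0.735], [0.0, 0.0, 0.0, 1.0]]
```

View pics/top0.png

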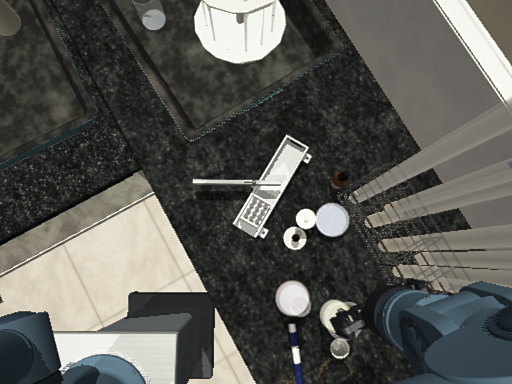

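View pics/scene0.png

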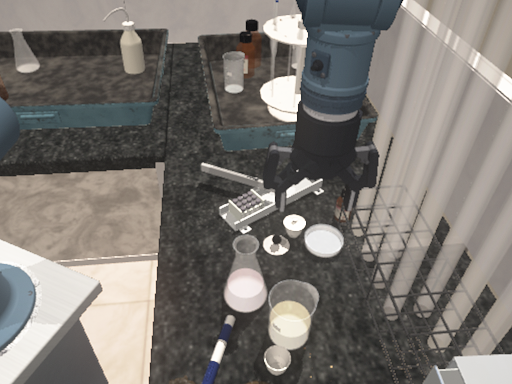

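The top view shows the chute running from about (248,230), its near end, to (299,142). The lever end is near (194,181), the pivot near (258,182), and the bystanders are to the right. Next I'll zoom in to measure.

Create h.py:
```python
import numpy as np
def load(n): return dict(np.load(n+".npz"))
def ray(d,u,v):
    h=d["f"].shape[0]; f=h/2/np.tan(np.radians(d["fov"])/2); E=d["E"]
    r=E[:3,:3].T@np.array([(u-d["c"][0])/f,-(v-d["c"][1])/f,-1]); return -E[:3,:3].T@E[:3,3],r
def onz(d,u,v,z):
    o,r=ray(d,u,v); return o+r*(z-o[2])/r[2]
def proj(d,p):
    h=d["f"].shape[0]; f=h/2/np.tan(np.radians(d["fov"])/2); q=d["E"][:3,:3]@np.asarray(p)+d["E"][:3,3]
    return d["c"]+f*np.array([q[0],-q[1]])/-q[2]
```

Run:
```python
import cv2;from h import *
f=load("top0")["f"][:,:,::-1]
c=cv2.resize(f[125:250,185:345],None,fx=5,fy=4.8*5/4.8,interpolation=cv2.INTER_CUBIC)[:600]
cv2.imwrite("pics/c.png",c[:600,:800])
```

```text
(no output)
```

View pics/c.png

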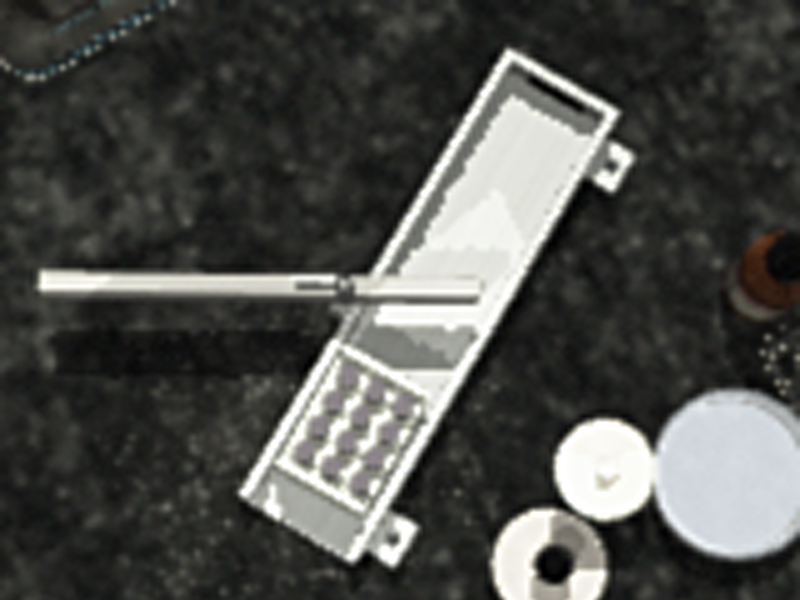

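Run:
```python
from h import *
d=load("top0")
P=lambda a,z:onz(d,a[0]/5+184.6,a[1]/5+124.6,z)[:2]
NL,NR,FR,FL=[P(a,.022) for a in((240,492),(355,563),(620,113),(510,48))]
print(NL,NR,FR,FL,[np.linalg.norm(v) for v in(NL-NR,FL-FR,FL-NL,FR-NR)])
ax=(FL+FR-NL-NR);ax/=np.linalg.norm(ax);ly=np.array([-ax[1],ax[0]])
mid=(NL+NR)/2; mid2=(FL+FR)/2
C=np.mean([NL,NR,FR,FL],0)
print("yaw",np.degrees(np.arctan2(ax[1],ax[0])))
O=mid+.105*ax; print("O from near",O, "len",(mid2-mid)@ax)
pv=P((345,284),.046);le=P((38,280),.046);be=P((483,290),.046)
for n,p in(("piv",pv),("lever",le),("blade",be)): print(n,p,[(p-O)@ax,(p-O)@ly])
print("rack top corners",[[round(float(x),4) for x in((P(a,.039)-O)@ax,(P(a,.039)-O)@ly)] for a in((272,462),(367,512),(428,412),(338,345))])
```

```text
[ 0.39943194 -0.28233294] [ 0.36740939 -0.33571091] [ 0.58283157 -0.460327  ] [ 0.61419757 -0.4077044 ] [np.float64(0.06224670414493723), np.float64(0.06126144696235089), np.float64(0.24868107977534884), np.float64(0.24886922027637523)]
yaw -30.161409980920958
O from near [ 0.47420507 -0.36177788] len 0.24877466452432329
piv [ 0.49312995 -0.32938905] [np.float64(8.932717151304199e-05), np.float64(0.03751239599439784)]
lever [ 0.49301917 -0.18953785] [np.float64(-0.07027296627950211), np.float64(0.15837395116876768)]
blade [ 0.49122282 -0.39257385] [np.float64(0.030186825503863434), np.float64(-0.018076252499312342)]
rack top corners [[-0.0864, 0.0245], [-0.0838, -0.0241], [-0.0303, -0.0248], [-0.0248, 0.0263]]
```

Add to h.py:
```python
from cell import ctrl
from scipy.spatial.transform import Rotation as R
O=np.array([.4742,-.3618]); YAW=np.radians(-30.16)
def rot(a): return np.array([[np.cos(a),-np.sin(a)],[np.sin(a),np.cos(a)]])
def chute2w(p): return O+rot(YAW)@np.asarray(p)
def show(wps,ref=None):
    """wps: (cx,cy chute m, z world, phi rad, opening); phi 0: tool x = chute -x. ref: pose (x,y,z,rot)"""
    s=ctrl.get_state(); M=R.from_rotvec(s["ee_rot"]).as_matrix(); p=s["tool_pos"]
    y0=np.arctan2(M[1,0],M[0,0])
    for cx,cy,z,ph,o in wps:
        d=M.T@(np.r_[chute2w((cx,cy)),z]-p)
        t=-((YAW+np.pi+ph-y0+np.pi)%(2*np.pi)-np.pi)
        print("%.4f %.4f %.4f  %.3f %.2f"%(*d,t,o))
def lev(s,n,a):  # lever-frame point (s along the lever, n outward) at gate angle a -> chute
    th=np.radians(120)+a; return np.array([0,.037])+s*np.array([np.cos(th),np.sin(th)])+n*np.array([np.sin(th),-np.cos(th)])
def K(ph,g,Bx): # centre for A touching y=42mm, B front at Bx
    return Bx-(.011*np.cos(ph)+(g/2+.0145)*np.sin(ph)), .042-(g/2*np.cos(ph)-.011*np.sin(ph))
```

Run:
```python
from h import *
a=-np.radians(60)
show([(*lev(.103,-.0055,0),.15,a,.53),(*lev(.103,-.0055,0),.052,a,.53)])
```

```text
0.3400 -0.1577 0.1058  -1.117 0.53
0.3400 -0.1575 0.2038  -1.117 0.53
```

Units first: shifts go in shares of 750 mm and turns go in shares of 4 rad. So 0.34 m / 0.75 = 0.4533, 0.25 m / 0.75 = 0.3333, -1.117 rad / 4 = -0.2793.

Call:
{"name": "advance", "arguments": {"ticks": {"sx":[0.0533, 0.1067, 0.16, 0.2, 0.24, 0.2867, 0.3333, 0.3733, 0.4133, 0.4533, 0.4533, 0.4533], "sy":[-0.024, -0.048, -0.072, -0.0933, -0.1133, -0.1333, -0.1533, -0.1733, -0.1933, -0.2093, -0.2093, -0.2093], "sz":[0, 0, 0, 0, 0, 0.0133, 0.0267, 0.04, 0.0667, 0.0933, 0.1333, 0.1333], "twist":[-0.03, -0.06, -0.09, -0.12, -0.15, -0.18, -0.21, -0.24, -0.2625, -0.2793, -0.2793, -0.2793], "aperture":[0.53, 0.53, 0.53, 0.53, 0.53, 0.53, 0.53, 0.53, 0.53, 0.53, 0.53, 0.53]}, "force": 30}}

```text
time: 1.1
tool_pos: [0.4855, -0.2245, 0.1507]
ee_rot: [-2.214, -2.215, 0.004]
wrist_force: [-2.0, -0.1, 0.1]
opening: 0.53
gripper_force: 0.0
```

Run:
```python
from h import *
from cell import cams
import cv2
a=-np.radians(60)
print(ctrl.get_state()["qpos"])
show([(*lev(.103,-.0055,0),.052,a,.53)])
d=cams.read_camera("top");f=d["frame"][:,:,::-1]
w=cams.read_camera("wrist")["frame"][:,:,::-1]
c=cv2.resize(f[120:270,170:340],None,fx=3,fy=3,interpolation=cv2.INTER_CUBIC)
cv2.imwrite("pics/w1.png",np.vstack([c[:450,:510],cv2.resize(w,(510,382))])[:,:][::1][:832]) if 0 else cv2.imwrite("pics/w1.png",np.hstack([cv2.resize(c,(390,345)),cv2.resize(w,(400,345))]))
```

```text
[-5.51545869e-01  3.60008730e-01 -2.24928174e-01  9.95922744e-01
 -2.11837361e-04  1.01891210e+00]
-0.0028 0.0029 0.0987  0.003 0.53
```

View pics/w1.png

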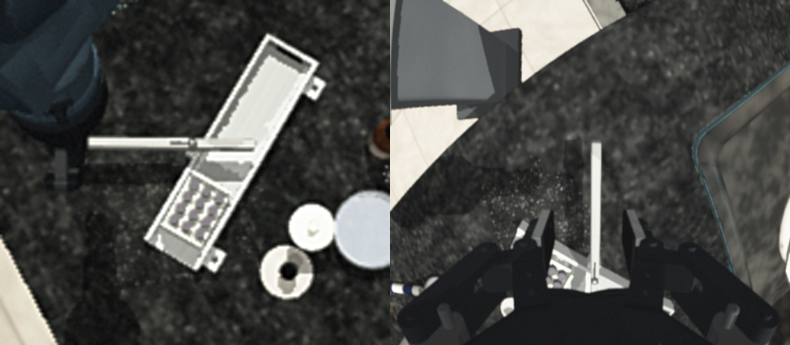

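Wrist view: the lever at column 596 lies between the fingertips at columns 540 and 632, as planned. I'll descend so they straddle it.

Converted, 0.099 m / 0.75 = 0.132, 0.09 m / 0.75 = 0.12.

Call:
{"name": "advance", "arguments": {"ticks": {"sx":[-0.0027, -0.004, -0.004, -0.004, -0.004], "sy":[0.004, 0.004, 0.004, 0.004, 0.004], "sz":[0.0467, 0.0933, 0.12, 0.132, 0.132], "twist":[0, 0, 0, 0, 0], "aperture":[0.53, 0.53, 0.53, 0.53, 0.53]}}}

```text
time: 1.62
tool_pos: [0.4901, -0.2318, 0.0568]
ee_rot: [-2.226, -2.215, 0.001]
wrist_force: [0.1, 0.6, 0.7]
opening: 0.531
gripper_force: 0.0
```

Run:
```python
from h import *
for k in range(0,11):
  al=1.05*k/10; show([(*lev(.103,-.0175,al),.052,-np.radians(60)+al,.53)])
```

```text
0.0049 -0.0145 0.0048  -0.002 0.53
0.0025 -0.0252 0.0049  -0.107 0.53
-0.0010 -0.0356 0.0049  -0.212 0.53
-0.0056 -0.0455 0.0049  -0.317 0.53
-0.0113 -0.0549 0.0049  -0.422 0.53
-0.0178 -0.0637 0.0049  -0.527 0.53
-0.0253 -0.0718 0.0049  -0.632 0.53
-0.0336 -0.0790 0.0049  -0.737 0.53
-0.0425 -0.0853 0.0049  -0.842 0.53
-0.0521 -0.0906 0.0049  -0.947 0.53
-0.0622 -0.0949 0.0049  -1.052 0.53
```

Call:
{"name": "advance", "arguments": {"ticks": {"sx":[0, 0, 0, 0], "sy":[0, 0, 0, 0], "sz":[0, 0, 0, 0], "twist":[0, 0, 0, 0], "aperture":[0.53, 0.53, 0.53, 0.53]}}}

```text
time: 1.95
tool_pos: [0.4923, -0.232, 0.059]
ee_rot: [2.223, 2.216, 0.001]
wrist_force: [0.6, -0.1, -0.2]
opening: 0.53
gripper_force: 0.0
```

Run:
```python
from h import *
s=ctrl.get_state();print(s["qd"].round(3))
for k in (0,5,10):
  al=1.05*k/10; show([(*lev(.103,-.0175,al),.052,-np.radians(60)+al,.53)])
```

```text
[ 0.002  0.006 -0.011 -0.002 -0.     0.   ]
0.0052 -0.0168 0.0069  -0.000 0.53
-0.0175 -0.0660 0.0068  -0.525 0.53
-0.0618 -0.0973 0.0068  -1.050 0.53
```

Converted, -0.0973 m / 0.75 = -0.1297, -0.057 m / 0.75 = -0.076, -1.05 rad / 4 = -0.2625.

Call:
{"name": "advance", "arguments": {"ticks": {"sx":[0.0053, 0.0067, 0.0037, -0.0009, -0.0071, -0.0147, -0.0233, -0.0333, -0.044, -0.056, -0.0693, -0.0827], "sy":[-0.012, -0.0227, -0.0367, -0.0507, -0.064, -0.076, -0.088, -0.0987, -0.1084, -0.1169, -0.124, -0.1297], "sz":[0.0093, 0.0093, 0.0093, 0.0093, 0.0093, 0.0093, 0.0093, 0.0093, 0.0093, 0.0093, 0.0093, 0.0093], "twist":[0, 0, -0.0263, -0.0525, -0.0788, -0.105, -0.1313, -0.1575, -0.1838, -0.21, -0.2363, -0.2625], "aperture":[0.53, 0.53, 0.53, 0.53, 0.53, 0.53, 0.53, 0.53, 0.53, 0.53, 0.53, 0.53]}}}

```text
time: 2.95
tool_pos: [0.3931, -0.2928, 0.0509]
ee_rot: [0.805, 3.036, 0.001]
wrist_force: [1.1, -0.0, -0.5]
opening: 0.529
gripper_force: 0.5
```

Call:
{"name": "advance", "arguments": {"ticks": {"sx":[0, 0, 0, 0], "sy":[0, 0, 0, 0], "sz":[0, 0, 0, 0], "twist":[0, 0, 0, 0], "aperture":[0.53, 0.53, 0.53, 0.53]}}}

```text
time: 3.28
tool_pos: [0.394, -0.2924, 0.0505]
ee_rot: [0.814, 3.034, 0.0]
wrist_force: [-0.2, 0.9, 0.0]
opening: 0.529
gripper_force: 0.5
```

Run:
```python
from h import *
from cell import cams
import cv2
print(ctrl.get_state()["wrist_force"])
show([(*K(0,.045,-.092),.052,0,.53),(*K(0,.045,-.092),.035,0,.53)])
f=cams.read_camera("top")["frame"][:,:,::-1]
w=cams.read_camera("wrist")["frame"][:,:,::-1]
cv2.imwrite("pics/w2.png",np.hstack([cv2.resize(f[120:270,170:340],(390,345),interpolation=cv2.INTER_CUBIC),cv2.resize(w,(400,345))]))
```

```text
[-0.19225495  0.86835527  0.01693094]
-0.0012 -0.0002 -0.0015  0.002 0.53
-0.0012 -0.0002 0.0155  0.002 0.53
```

View pics/w2.png

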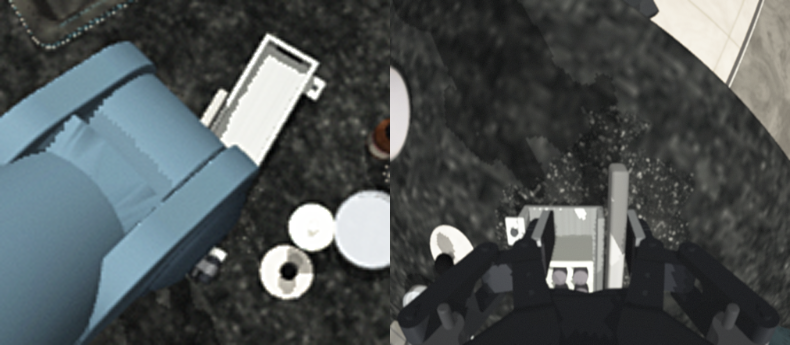

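The gate is open with the bar parallel to the chute, and finger A holds it with about 0.9 N. Finger B is over the channel behind the rack, near (545,230) in the wrist view. I'll lower it and compute the push.

Call:
{"name": "advance", "arguments": {"ticks": {"sx":[-0.0013, -0.0013, -0.0013, -0.0013, -0.0013], "sy":[0, 0, 0, 0, 0], "sz":[0.0067, 0.0133, 0.02, 0.02, 0.02], "twist":[0, 0, 0, 0, 0], "aperture":[0.53, 0.53, 0.53, 0.53, 0.53]}}}

```text
time: 3.8
tool_pos: [0.3939, -0.2927, 0.0345]
ee_rot: [-0.813, -3.033, -0.001]
wrist_force: [0.3, 0.5, -0.7]
opening: 0.53
gripper_force: 0.5
```

Run:
```python
from h import *
print(ctrl.get_state()["wrist_force"])
N=12
def g(ph): return np.interp(np.degrees(ph),[0,30,60],[.045,.055,.08])
for Bx in np.arange(-.092,.0741,.0083):
  ph=np.radians(60)*np.clip((Bx+.092)/.15,0,1); G=g(ph)
  c=K(ph,G,Bx); ax=c[0]-.011*np.cos(ph)-G/2*np.sin(ph)
  b=[c[1]-.011*np.sin(ph)-(G/2+.0145)*np.cos(ph),c[1]+.011*np.sin(ph)-G/2*np.cos(ph)]
  print("%.3f A %.3f B %.3f %.3f | "%(Bx,ax,*b),end=""); show([(*c,.036,ph,G/.085)])
```

```text
[ 0.27990138  0.53503108 -0.71428311]
-0.092 A -0.114 B -0.017 -0.003 | -0.0011 0.0001 -0.0015  0.003 0.53
-0.084 A -0.109 B -0.019 -0.003 | -0.0073 0.0002 -0.0015  -0.055 0.54
-0.075 A -0.104 B -0.019 -0.002 | -0.0134 0.0004 -0.0016  -0.113 0.56
-0.067 A -0.100 B -0.020 -0.002 | -0.0195 0.0007 -0.0016  -0.171 0.57
-0.059 A -0.095 B -0.020 -0.001 | -0.0256 0.0010 -0.0016  -0.229 0.58
-0.050 A -0.090 B -0.020 -0.000 | -0.0317 0.0015 -0.0016  -0.287 0.59
-0.042 A -0.085 B -0.020 0.001 | -0.0378 0.0020 -0.0016  -0.345 0.61
-0.034 A -0.081 B -0.020 0.002 | -0.0440 0.0026 -0.0016  -0.403 0.62
-0.026 A -0.076 B -0.019 0.004 | -0.0502 0.0033 -0.0016  -0.461 0.63
-0.017 A -0.071 B -0.018 0.005 | -0.0564 0.0041 -0.0016  -0.519 0.65
-0.009 A -0.067 B -0.018 0.006 | -0.0622 0.0044 -0.0016  -0.577 0.68
-0.001 A -0.063 B -0.018 0.007 | -0.0680 0.0047 -0.0017  -0.635 0.71
0.008 A -0.059 B -0.018 0.008 | -0.0738 0.0052 -0.0017  -0.693 0.74
0.016 A -0.055 B -0.017 0.009 | -0.0795 0.0059 -0.0017  -0.751 0.78
0.024 A -0.051 B -0.015 0.011 | -0.0853 0.0067 -0.0017  -0.809 0.81
0.033 A -0.047 B -0.014 0.013 | -0.0912 0.0077 -0.0017  -0.867 0.84
0.041 A -0.043 B -0.011 0.015 | -0.0970 0.0089 -0.0017  -0.925 0.87
0.049 A -0.039 B -0.009 0.018 | -0.1030 0.0102 -0.0017  -0.983 0.91
0.057 A -0.035 B -0.005 0.021 | -0.1090 0.0118 -0.0017  -1.040 0.94
0.066 A -0.027 B -0.005 0.021 | -0.1172 0.0119 -0.0017  -1.045 0.94
0.074 A -0.019 B -0.005 0.021 | -0.1255 0.0118 -0.0018  -1.045 0.94
```

Converted, -0.0564 m / 0.75 = -0.0752, -0.0502 m / 0.75 = -0.0669, -0.519 rad / 4 = -0.1298.

Call:
{"name": "advance", "arguments": {"ticks": {"sx":[-0.0093, -0.0179, -0.026, -0.0341, -0.0423, -0.0504, -0.0587, -0.0669, -0.0752, -0.0752, -0.0752], "sy":[0, 0.0004, 0.0008, 0.0013, 0.0019, 0.0025, 0.0033, 0.0043, 0.0053, 0.0053, 0.0053], "sz":[0, 0, 0, 0, 0, 0, 0, 0, 0, 0, 0], "twist":[-0.0138, -0.0283, -0.0428, -0.0573, -0.0718, -0.0863, -0.1008, -0.1153, -0.1298, -0.1298, -0.1298], "aperture":[0.54, 0.56, 0.57, 0.58, 0.59, 0.61, 0.62, 0.63, 0.65, 0.65, 0.65]}}}

```text
time: 4.72
tool_pos: [0.4455, -0.318, 0.0351]
ee_rot: [0.01, 3.141, 0.0]
wrist_force: [1.2, 0.9, -1.1]
opening: 0.648
gripper_force: 0.8
```

Run:
```python
from h import *
from cell import cams
import cv2
print(ctrl.get_state()["wrist_force"])
def g(ph): return np.interp(np.degrees(ph),[0,30,60],[.045,.055,.08])
for Bx in np.arange(-.092,.0741,.0083)[9:]:
  ph=np.radians(60)*np.clip((Bx+.092)/.15,0,1); G=g(ph)
  c=K(ph,G,Bx); show([(*c,.035,ph,G/.085)])
f=cams.read_camera("top")["frame"][:,:,::-1]
w=cams.read_camera("wrist")["frame"][:,:,::-1]
cv2.imwrite("pics/w3.png",np.hstack([cv2.resize(f[120:270,170:340],(390,345),interpolation=cv2.INTER_CUBIC),cv2.resize(w,(400,345))]))
```

```text
[ 1.15289381  0.87389018 -1.10762787]
0.0007 0.0006 0.0001  -0.001 0.65
-0.0045 -0.0021 0.0001  -0.059 0.68
-0.0097 -0.0046 0.0001  -0.117 0.71
-0.0149 -0.0070 0.0001  -0.175 0.74
-0.0203 -0.0093 0.0001  -0.233 0.78
-0.0257 -0.0115 0.0001  -0.291 0.81
-0.0313 -0.0135 0.0001  -0.349 0.84
-0.0370 -0.0154 0.0001  -0.407 0.87
-0.0428 -0.0171 0.0001  -0.465 0.91
-0.0488 -0.0188 0.0001  -0.523 0.94
-0.0559 -0.0227 0.0001  -0.527 0.94
-0.0631 -0.0269 0.0001  -0.527 0.94
```

View pics/w3.png

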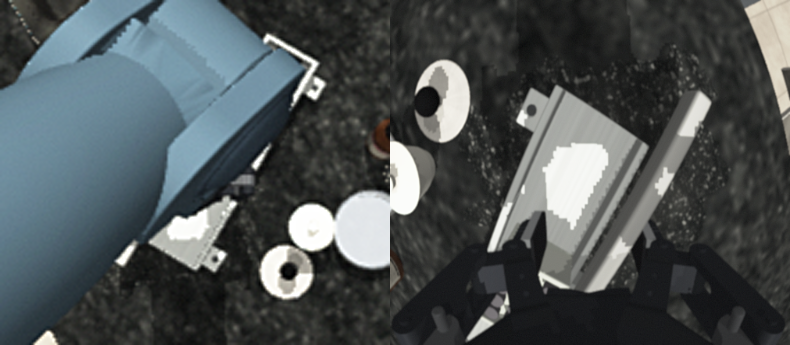

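The channel behind finger B is empty, so the rack has moved, and the lever (column 680) is still parallel to the wall. I'll continue the push.

Converted, -0.0488 m / 0.75 = -0.0651, -0.0428 m / 0.75 = -0.0571, -0.523 rad / 4 = -0.1308.

Call:
{"name": "advance", "arguments": {"ticks": {"sx":[-0.006, -0.0129, -0.0199, -0.0271, -0.0343, -0.0417, -0.0493, -0.0571, -0.0651, -0.0651, -0.0651], "sy":[-0.0028, -0.0061, -0.0093, -0.0124, -0.0153, -0.018, -0.0205, -0.0228, -0.0251, -0.0251, -0.0251], "sz":[0, 0, 0, 0, 0, 0, 0, 0, 0, 0, 0], "twist":[-0.0148, -0.0293, -0.0438, -0.0583, -0.0728, -0.0873, -0.1018, -0.1163, -0.1308, -0.1308, -0.1308], "aperture":[0.68, 0.71, 0.74, 0.78, 0.81, 0.84, 0.87, 0.91, 0.94, 0.94, 0.94]}}}

```text
time: 5.73
tool_pos: [0.4937, -0.3363, 0.0349]
ee_rot: [-0.802, 3.037, 0.002]
wrist_force: [1.1, 3.0, -2.0]
opening: 0.938
gripper_force: 1.7
```

Run:
```python
from h import *
from cell import cams
import cv2
print(ctrl.get_state()["wrist_force"])
ph=np.radians(60)
for Bx in (.057,.062,.066,.07,.074,.076,.078): show([(*K(ph,.08,Bx),.035,ph,.94)])
f=cams.read_camera("top")["frame"][:,:,::-1]
w=cams.read_camera("wrist")["frame"][:,:,::-1]
cv2.imwrite("pics/w4.png",np.hstack([cv2.resize(f[120:270,170:340],(390,345),interpolation=cv2.INTER_CUBIC),cv2.resize(w,(400,345))]))
```

```text
[ 1.08080244  3.00888993 -2.0318669 ]
0.0002 -0.0004 -0.0001  -0.004 0.94
-0.0023 -0.0047 -0.0001  -0.004 0.94
-0.0043 -0.0081 -0.0001  -0.004 0.94
-0.0064 -0.0116 -0.0001  -0.004 0.94
-0.0084 -0.0151 -0.0001  -0.004 0.94
-0.0094 -0.0168 -0.0001  -0.004 0.94
-0.0104 -0.0185 -0.0001  -0.004 0.94
```

View pics/w4.png

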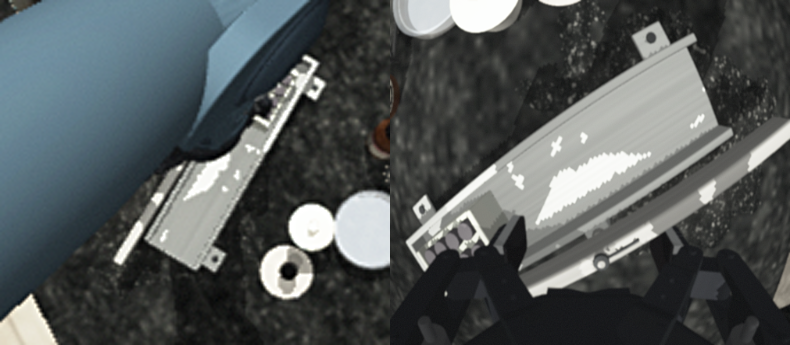

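The rack is nearly at the stop, with its rear at about (480,225) in the wrist view and finger B behind it. The gate is still held. Now the last centimetres, slowly.

Call:
{"name": "advance", "arguments": {"ticks": {"sx":[-0.0031, -0.0057, -0.0085, -0.0112, -0.0112], "sy":[-0.006, -0.0107, -0.0152, -0.0199, -0.0199], "sz":[0, 0, 0, 0, 0], "twist":[0, 0, 0, 0, 0], "aperture":[0.94, 0.94, 0.94, 0.94, 0.94]}}}

```text
time: 6.25
tool_pos: [0.5081, -0.3443, 0.0349]
ee_rot: [0.803, -3.037, -0.006]
wrist_force: [-0.0, 6.0, 1.9]
opening: 0.939
gripper_force: 3.4
```

Call:
{"name": "advance", "arguments": {"ticks": {"sx":[-0.0011, -0.0019, -0.0019], "sy":[-0.0019, -0.0033, -0.0033], "sz":[0, 0, 0], "twist":[0, 0, 0], "aperture":[0.94, 0.94, 0.94]}}}

```text
time: 6.5
tool_pos: [0.5099, -0.3451, 0.0348]
ee_rot: [0.803, -3.036, -0.008]
wrist_force: [-1.5, 8.5, 1.6]
opening: 0.941
gripper_force: 4.2
```

Run:
```python
from h import *
s=ctrl.get_state()
print("force in chute axes",rot(YAW).T@s["wrist_force"][:2])
ph=np.radians(60)
for Bx in (.072,.074,.076,.078): show([(*K(ph,.08,Bx),.035,ph,.94)])
```

```text
force in chute axes [-5.57350977  6.61996124]
0.0024 0.0023 -0.0002  -0.004 0.94
0.0013 0.0006 -0.0002  -0.004 0.94
0.0003 -0.0012 -0.0002  -0.004 0.94
-0.0007 -0.0029 -0.0002  -0.004 0.94
```

Contact with the stop shows as −5.6 N along the chute at B ≈ 75.5 mm. I'll back off 4 mm and lift straight up, which releases the gate.

Converted, -0.14 m / 0.75 = -0.1867, -0.06 m / 0.75 = -0.08.

Call:
{"name": "advance", "arguments": {"ticks": {"sx":[0.0013, 0.0027, 0.0027, 0.0027, 0.0027, 0.0027, 0.0027, 0.0027], "sy":[0.0023, 0.0047, 0.0047, 0.0047, 0.0047, 0.0047, 0.0047, 0.0047], "sz":[0, 0, 0, -0.0267, -0.08, -0.1333, -0.1867, -0.1867], "twist":[0, 0, 0, 0, 0, 0, 0, 0], "aperture":[0.94, 0.94, 0.94, 0.94, 0.94, 0.94, 0.94, 0.94]}}}

```text
time: 7.17
tool_pos: [0.5117, -0.3499, 0.1855]
ee_rot: [-0.801, 3.029, -0.024]
wrist_force: [1.6, -1.0, 0.6]
opening: 0.936
gripper_force: 0.0
```

Call:
{"name": "advance", "arguments": {"ticks": {"sx":[0.04, 0.08, 0.12, 0.16, 0.2, 0.2, 0.2, 0.2], "sy":[0.0267, 0.0533, 0.08, 0.1067, 0.1333, 0.1333, 0.1333, 0.1333], "sz":[-0.04, -0.0667, -0.0667, -0.0667, -0.0667, -0.0667, -0.0667, -0.0667], "twist":[0, 0, 0, 0, 0, 0, 0, 0], "aperture":[0.94, 0.94, 0.94, 0.94, 0.94, 0.94, 0.94, 0.94]}}}

```text
time: 7.83
tool_pos: [0.3283, -0.334, 0.226]
ee_rot: [-0.803, 3.037, -0.005]
wrist_force: [1.2, 0.0, 0.6]
opening: 0.94
gripper_force: 0.0
```

Run:
```python
from h import *
from cell import cams
import cv2
for n in("top","scene"):
    d=cams.read_camera(n);np.savez(n+"1.npz",f=d["frame"],fov=d["vertical_fov"],c=[d["cx"],d["cy"]],E=d["extrinsics"])
f,g=load("top1")["f"][:,:,::-1],load("scene1")["f"][:,:,::-1]
cv2.imwrite("pics/w5.png",np.hstack([cv2.resize(f[120:270,170:340],(453,400),interpolation=cv2.INTER_CUBIC),cv2.resize(g[140:280,180:300],(343,400),interpolation=cv2.INTER_CUBIC)]))
```

```text
(no output)
```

View pics/w5.png

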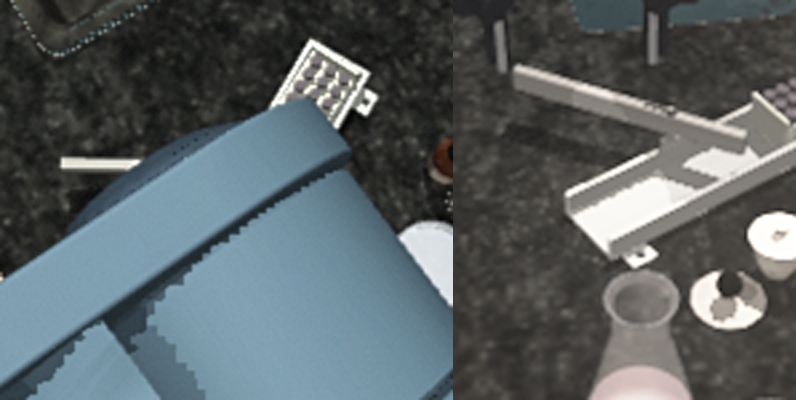

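The gate is shut again, with the lever end back at its starting pixels. The rack stands at the end stop, the bystanders are where they were and the robot is clear.

```bash
python3 -c "
from cell import ctrl
print(ctrl.finish_job())"
```

```text
the job is handed in; nothing more can be done
None
```

I handed the job in at about 8 s of robot time: the rack is against the end stop, one finger held the gate open as the rack went past, and the gate has swung shut behind it. The hand-in returned no verdict.

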